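# Set the drying cabinet's door ajar on its stay

### The job

Prop the little white drying cabinet's door ajar: lift the flat stay bar by its ball knob, draw it towards you so that the sprung door opens, and drop the middle one of its three holes over the peg on the roof, the bar fully down, then let go. Feel the hole on gently, without bearing hard on the peg, and leave the jar, the bottle and the stopper where they stand.

Things in the scene. Friction and masses are not known exactly. Their poses are not given: they have to be found in the camera images.
- cabinet: small white sheet-metal drying cabinet, 190 deep x 170 wide x 120 mm high, fixed to the bench, with a flat roof. Origin: centre of its underside; its x axis points from the front (door) to the back, y to its left seen from the front, z up. Its place and yaw vary.
- door (a joint): the clear, aluminium-framed front door, upright hinge at the cabinet's left front edge (95 mm in front of the cabinet's origin, 80 mm to its left): 0 = shut, grows as it opens towards the robot, rad. A spring pulls it shut (2 to 4 N at the stay's pivot). On the middle hole it stands at about 0.3 to 0.5 rad.
- stay (a joint): lift of the stay bar about its level pivot on the door: 0 = lying level just above the roof (also when seated over the peg), grows as the ball end is raised, rad, up to 0.6. It falls under its own weight.
- stay_turn (a joint): swing of the stay bar about its upright pivot on the door's top edge: 0 = square to the door, pointing back over the roof; positive = ball end to the cabinet's left, rad. Turns freely. At the start the bar lies swung to the left, clear of the peg.
- stay_pivot (a point): the stay's pivot on top of the door, at mid thickness of the bar, 125 mm from the door's hinge line along the door and 5 mm in front of it. Moves with the door.
- stay_ball (a point): centre of the stay's black ball knob, 24 mm across, grasped from above; on a 10 mm neck at the bar's free end, 185 mm from the pivot along the bar, 27 mm above the bar's mid thickness, 34 mm above the roof when the bar is down. x axis: along the bar, pivot to ball; z: up from the bar. The bar is flat steel, 24 x 6 mm, its underside 4 mm above the roof when down.
- hole_mid (a point): centre of the middle hole of the bar, at its underside, 113 mm from the pivot. The three holes are 13 mm across and lie 85, 113 and 141 mm from the pivot.
- peg_place (a point): nominal place of the fixed steel peg on the roof (60 mm behind the front edge, 45 mm right of the middle); axes as the cabinet's. The peg's foot is slotted: the peg stands up to 8 mm off this point in each level direction, differently each time; find it by feel or eye. 10 mm thick, round top 15 mm above the roof; a hole's edge landing on the round top is pushed sideways towards centre.
- jar: small purple jar with a pale lid, 48 mm across, 57 mm high, standing near the cabinet; leave it. Origin: centre of its underside.
- bottle: white bottle with a yellow cap, 60 mm across, 118 mm high, standing behind the cabinet; leave it. Origin: centre of its underside.
- bung: red-brown rubber stopper, 36 mm across, 26 mm high, standing to the right of the cabinet; leave it. Origin: centre of its underside.

How it is judged:
By the outcome, as a careful person would: the job done as asked, in the order asked, and still so for the second after the job is handed in, with the robot touching nothing.
It also fails if it takes over 72 s, if anything falls off the work surface, if the arm or the gripper's body presses on something with over 40 N, if the wrist force passes 120 N, or if a joint passes its speed limit or range.

### The arm

A 6-joint arm with a two-finger parallel gripper is mounted at the origin on the work surface; the furniture and walls round the work are solid. World frame = base frame: x ahead of the robot, y to its left, z up, the work surface at z = 0. Lengths are in m, angles in rad, forces in N, time in s.
With the tool pointing down it reaches from about 0.3 to 0.875 m from the base axis. Payload 6.4 kg.
Tool frame: the origin (TCP) lies midway between the tips of the shut fingers; the grasp point (between the pads) lies 19 mm behind it; z points along the fingers, y is the line along which they close (so a half turn about z gives the same grasp; the last joint's range is limited). The gripper opens to 85 mm and grips with 20 to 120 N. Pads are 22 mm wide; open, the fingers measure 114 mm over their backs; the gripper's body (76 mm by 85 mm) begins 54 mm behind the grasp point. The pads swing forward as they close: fully open they stand 13 mm farther back than shut.
Start: joints at [-1.474, 0.181, 1.607, -0, 1.354, -0.206], TCP at [0.171, -0.549, 0.231] pointing down, gripper open.
Joint ranges: [-2.99, 2.99], [-0.89, 2.07], [0.3, 2.58], [-1.14, 4.28], [0, 2.63], [-3.12, 3.12]. Speed limits (rad/s): [2.57, 2.57, 3.01, 3.14, 3.14, 3.14].

### API

Orientations are given as a unit quaternion [w, x, y, z].
In Python, from bench import sensors, vision, ctrl gives the robot as it stands.
- The arm moves only by the tool carry_out, never from a script. Its argument "deltas" is text: rows parted by semicolons, each of 7 numbers parted by spaces: the shift along the tool's x, y, z in mm, then the turn, a rotation vector about the tool's x, y, z in rad, then the closure, from 0 (fully open) to 1 (shut). In form: tx ty tz ax ay az claw; .... A call has 1 to 12 rows; each row is the pose to reach, as a shift and turn from the pose commanded when the call began, along the tool's axes at that moment; what a row does not reach only later rows make up. A row lasts 1/8 s, in which the tool goes at most 62.5 mm and 10.7 degrees, less where a joint would pass 70% of its speed; a pose out of reach is approached as far as the arm can. A call with a gripper value outside its range is refused whole. The fingers move at their own pace and stop on an object; the grip force is fixed at half the most. Time passes only in rows, so rows that repeat a pose let the fingers close. It gives the time, the measured TCP pose, the force, the opening and the grip force at its end, in the units of the state.
- sensors.get_obs(): the state, without advancing time (a new reading comes with each control period).
- vision.camera(name): name is "scene" or "top" or "wrist"; returns the picture (400x640x3 uint8, blue, green, red); there is no depth.
- vision.camera_model(name): a dict with "K" (3x3 intrinsics, pixels), "k1" (the pictures are not rectified: a ray, as slopes to the right and down, at radius r is drawn at 1 + k1 r^2 times it, then the intrinsics apply), "extrinsics" (4x4, takes a point from world to camera coordinates); the wrist camera has in their place "hand_eye" (4x4, takes a point from camera to tool coordinates, whose origin is the TCP and whose axes are the flange's). Camera axes: x right, y down, z forward; pixel columns grow to the right and rows downward; lengths in m; the calibration is good to about 2 mm. A picture is of the moment at which its call begins: read the wrist's pose just before it. camera_model takes no time and is no camera call.
- ctrl.hand_in(): hands the job in; it is judged then, once.
The state is a dict: "time_s": time; "q": joint angles; "dq": joint speeds; "joint_efforts": joint torques, N m; "eef_pos": TCP position; "eef_rot": TCP orientation; "wrist_force": force on the tool from outside, world axes, zero at the start; "torque": the same for the moment, N m; "opening": opening from 0.0 (shut) to 1.0 (fully open); "grasp_force": force on a finger pad.
Only numpy, scipy, OpenCV 4.12 (cv2) and the standard library are available. Lean on these libraries where they do the work, as an engineer would, in place of code of your own. Each camera call takes 0.05 s, during which the arm holds its last target. There are 200 camera calls.

## Working session

There is one attempt and no reset: what is moved stays moved. The work goes in short steps, Python scripts to look and compute and a tool call to move; the robot and the scene stay as the last step left them, time stands still between calls to the robot, and variables do not carry over. Pictures are saved under pics/ and viewed, at most 10 in all, crops included, and the job is handed in when it is done.

Besides the shell and the picture viewer there is one more tool, called by a JSON object that holds its "fn" and its "kwargs". carry_out: Moves the arm, as the interface text tells. Its arguments: {"type":"object","properties":{"deltas":{"type":"string"}},"required":["deltas"]}

```bash
mkdir -p pics; ls; python3 - <<'E'
from bench import sensors, vision, ctrl
import cv2,numpy as np
for n in ("top","scene"):
    cv2.imwrite(f"pics/{n}0.png",vision.camera(n))
    m=vision.camera_model(n);print(n,{k:np.round(v,4).tolist() for k,v in m.items()})
m=vision.camera_model("wrist");print({k:np.round(v,4).tolist() for k,v in m.items()})
o=sensors.get_obs();print(o)
E
```

```text
pics
top {'K': [[395.579, 0.0, 306.7103], [0.0, 395.579, 196.6988], [0.0, 0.0, 1.0]], 'k1': -0.0433, 'extrinsics': [[-0.0025, -1.0, 0.0076, -0.1767], [-0.994, 0.0016, -0.109, 0.5268], [0.1089, -0.0078, -0.994, 1.0566], [0.0, 0.0, 0.0, 1.0]]}
scene {'K': [[517.4494, 0.0, 312.7394], [0.0, 517.4494, 200.4498], [0.0, 0.0, 1.0]], 'k1': 0.003, 'extrinsics': [[-0.6695, 0.7427, 0.0097, 0.4866], [0.5557, 0.5095, -0.6569, -0.1243], [-0.4929, -0.4344, -0.7539, 1.5026], [0.0, 0.0, 0.0, 1.0]]}
{'K': [[356.7116, 0.0, 311.0585], [0.0, 356.7116, 201.7775], [0.0, 0.0, 1.0]], 'k1': -0.027, 'hand_eye': [[0.0008, -0.9597, -0.2809, 0.073], [1.0, 0.0006, 0.0008, 0.0009], [-0.0006, -0.2809, 0.9597, -0.1428], [0.0, 0.0, 0.0, 1.0]]}
{'time_s': 0.1, 'q': array([-1.47429931e+00,  1.81472069e-01,  1.60789066e+00, -1.44469580e-05,
        1.35378701e+00, -2.06293912e-01]), 'dq': array([ 1.36955268e-03,  7.58973979e-05, -1.86553745e-03, -1.27246644e-03,
       -8.18867981e-05, -1.11724846e-03]), 'joint_efforts': array([ 3.76224534e-04, -4.45874870e+01, -3.52238309e+01, -2.94363163e-04,
        4.12206151e-03,  2.09499183e-05]), 'eef_pos': array([ 0.1714245 , -0.54834418,  0.23047963]), 'eef_rot': array([-7.77756561e-04,  9.88561044e-01,  1.50819281e-01,  3.56770867e-05]), 'wrist_force': array([-2.46794306e-01,  6.74460313e-01, -6.46769729e-05]), 'torque': array([ 0.01984521, -0.02371987,  0.01082696]), 'grasp_force': 0.0, 'opening': 0.9991387592569669}
```

View pics/top0.png

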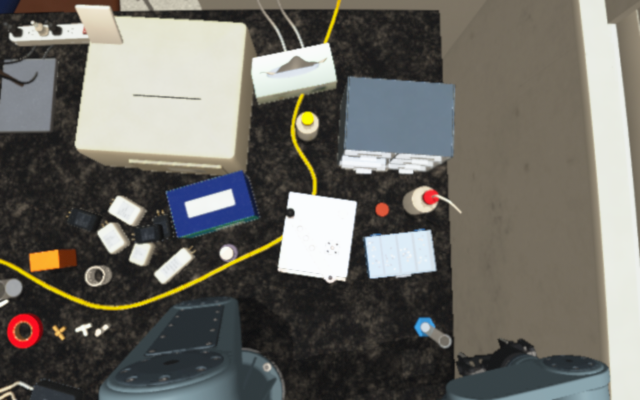

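View pics/scene0.png

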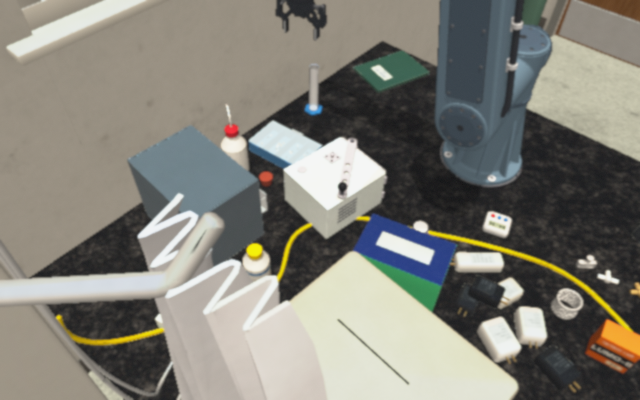

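The top view shows the cabinet roof at about (287,192)–(356,200)–(349,282)–(278,272), with the ball near (290,212) and the pivot near (330,278). I'll enlarge that part of both views.

```bash
cat > h.py <<'E'
import cv2,numpy as np
from bench import sensors,vision,ctrl
from scipy.spatial.transform import Rotation as R
def rot(o): w,x,y,z=o["eef_rot"]; return R.from_quat([x,y,z,w])
def cam(n,o=None):
    m=vision.camera_model(n)
    if n!="wrist": return m,np.array(m["extrinsics"])
    T=np.eye(4);T[:3,:3]=rot(o).as_matrix();T[:3,3]=o["eef_pos"]
    return m,np.linalg.inv(T@np.array(m["hand_eye"]))
def proj(n,P,o=None):
    m,E=cam(n,o);P=np.atleast_2d(P);c=P@E[:3,:3].T+E[:3,3]
    return cv2.projectPoints(c,np.zeros(3),np.zeros(3),np.array(m["K"]),np.array([m["k1"],0,0,0.]))[0].reshape(-1,2)
def unproj(n,px,z,o=None):
    m,E=cam(n,o);u=cv2.undistortPoints(np.array(px,float).reshape(-1,1,2),np.array(m["K"]),np.array([m["k1"],0,0,0.])).reshape(-1,2)
    d=np.c_[u,np.ones(len(u))]@E[:3,:3];c=-E[:3,:3].T@E[:3,3]
    return c+d*((z-c[2])/d[:,2])[:,None]
def tool(o,P): return rot(o).inv().apply(np.asarray(P)-o["eef_pos"])*1000
E
python3 - <<'E'
from h import *
a=cv2.imread("pics/top0.png")[180:295,265:370];b=cv2.imread("pics/scene0.png")[125:245,275:395]
f=lambda i:cv2.resize(np.clip((i.astype(float)-120)*1.9,0,255).astype('uint8'),(400,int(400*i.shape[0]/i.shape[1])),interpolation=cv2.INTER_CUBIC)
a,b=f(a),f(b);h=max(a.shape[0],b.shape[0]);c=np.zeros((h,800,3),'uint8');c[:a.shape[0],:400]=a;c[:b.shape[0],400:]=b
cv2.imwrite("pics/crop0.png",c)
print(np.round(unproj("top",[(287,192),(356,200),(349,282),(278,272)],.12),3))
E
```

```text
[[ 0.529 -0.128  0.12 ]
 [ 0.508 -0.301  0.12 ]
 [ 0.305 -0.281  0.12 ]
 [ 0.33  -0.106  0.12 ]]
```

View pics/crop0.png

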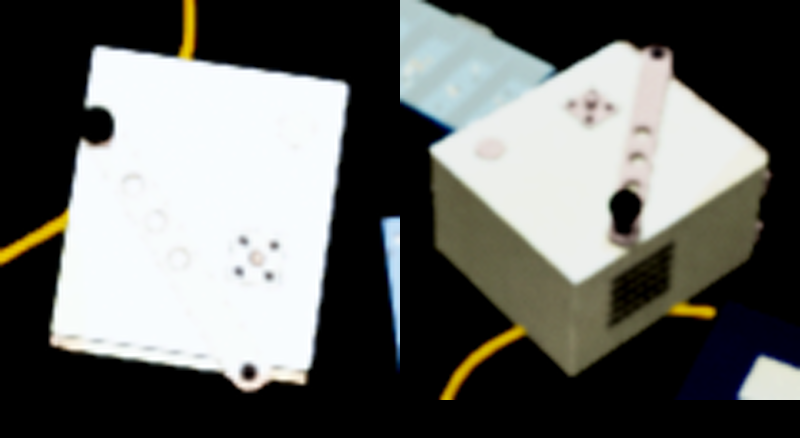

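The crops show the bar, with its pivot at (330.4,277.6) and the ball at about (290.2,213) in the top view. The peg is at (332.4,247.7) between four screw heads. Next I'll fit the cabinet's pose.

```bash
cat >> h.py <<'E'
def c2w(c,P): # c = x,y,yaw
    P=np.atleast_2d(P);s,k=np.sin(c[2]),np.cos(c[2]);return np.c_[c[0]+k*P[:,0]-s*P[:,1],c[1]+s*P[:,0]+k*P[:,1],P[:,2]]
def pivot(th): 
    return np.array([-.095-.125*np.sin(th)-.005*np.cos(th),.08-.125*np.cos(th)+.005*np.sin(th),.127])
E
python3 - <<'E'
from h import *
from scipy.optimize import least_squares
g=lambda p:(np.array(p)/3.81+[265,180])
h=lambda p:((np.array(p)-[400,0])/(400/120)+[275,125])
W=np.array([[.095,.085,.12],[.095,-.085,.12],pivot(0)+[0,0,.003]])
W2=np.array([[.095,.085,.12],[.095,-.085,.12],pivot(0)+[0,0,.003]])
m1=np.array([g((95,45)),g((348,85)),g((249,372))]);m2=np.array([h((575,282)),h((432,150)),h((657,53))])
r=lambda c:np.r_[(proj("top",c2w(c,W))-m1).ravel(),(proj("scene",c2w(c,W2))-m2).ravel()]
s=least_squares(r,[.42,-.2,-.12]);c=s.x;print(c,np.round(s.fun,1))
ball=unproj("top",[g((96,126))],.154)[0];ball2=unproj("scene",[h((625,206))],.154)[0]
pv=c2w(c,pivot(0))[0]
print(ball,ball2,"pv",pv,np.linalg.norm(ball-pv),np.linalg.norm(ball2-pv),np.arctan2(*(ball-pv)[1::-1]))
print("peg",unproj("top",[g((257,258))],.135),unproj("scene",[h((591,100))],.135),"nom",c2w(c,[-.035,-.045,.135]))
E
```

```text
[ 0.42117402 -0.20406323 -0.1482186 ] [-0.3  0.5  0.1 -0.2 -0.2  0.4  0.2  0.2 -1.1 -0.6  0.1  0.8]
[ 0.4730474  -0.13682566  0.154     ] [ 0.47337537 -0.1365671   0.154     ] pv [ 0.315625   -0.23380219  0.127     ] 0.18685625097402953 0.1872667674979156 0.5521211473653242
peg [[ 0.38924519 -0.23964758  0.135     ]] [[ 0.39279075 -0.23618772  0.135     ]] nom [[ 0.37991233 -0.24340116  0.135     ]]
```

```bash
python3 - <<'E'
from h import *
o=sensors.get_obs();print(np.round(tool(o,[.473,-.137,.26]),1), rot(o).as_matrix().round(3))
E
```

```text
[ 410.5 -302.7  -28.9] [[ 0.955  0.298 -0.   ]
 [ 0.298 -0.955  0.002]
 [ 0.    -0.002 -1.   ]]
```

{"fn": "carry_out", "kwargs": {"deltas": "20 -15 -29 0 0 -0.17 0; 60 -44 -29 0 0 -0.35 0; 100 -74 -29 0 0 -0.52 0; 140 -103 -29 0 0 -0.7 0; 180 -133 -29 0 0 -0.87 0; 220 -162 -29 0 0 -1.05 0; 260 -192 -29 0 0 -1.22 0; 300 -221 -29 0 0 -1.4 0; 335 -247 -29 0 0 -1.57 0; 370 -273 -29 0 0 -1.75 0; 395 -291 -29 0 0 -1.92 0; 410 -303 -29 0 0 -2.1 0"}}

```text
time_s: 1.6
eef_pos: [0.473, -0.1358, 0.2599]
eef_rot: [-0.0, 0.358, 0.934, 0.0]
wrist_force: [0.6, -0.7, -0.5]
opening: 1.002
grasp_force: 0.0
```

{"fn": "carry_out", "kwargs": {"deltas": "0 0 0 0 0 -0.18 0; 0 0 0 0 0 -0.36 0; 0 0 0 0 0 -0.54 0; 0 0 0 0 0 -0.72 0; 0 0 0 0 0 -0.9 0; 0 0 0 0 0 -1.08 0; 0 0 0 0 0 -1.25 0; 0 0 0 0 0 -1.29 0; 0 0 0 0 0 -1.29 0; 0 0 0 0 0 -1.29 0"}}

```text
time_s: 2.85
eef_pos: [0.4724, -0.1373, 0.2601]
eef_rot: [-0.0, -0.272, 0.962, 0.0]
wrist_force: [0.8, 0.3, -0.1]
opening: 1.001
grasp_force: 0.0
```

```bash
python3 - <<'E'
from h import *
o=sensors.get_obs();i=vision.camera("wrist");cv2.imwrite("pics/w1.png",i)
print(o["time_s"],o["q"].round(3),o["eef_pos"].round(4),rot(o).as_matrix().round(3).tolist())
print("pred ball,pivot,peg",proj("wrist",[[.473,-.137,.154],[.3156,-.2338,.127],[.39,-.239,.135]],o).round(0).tolist())
E
```

```text
2.85 [-0.525 -0.033  1.776  0.     1.399 -2.646] [ 0.4724 -0.1373  0.2601] [[-0.852, -0.523, -0.0], [-0.523, 0.852, 0.0], [0.0, 0.0, -1.0]]
pred ball,pivot,peg [[313.0, 199.0], [313.0, -79.0], [249.0, 17.0]]
```

View pics/w1.png

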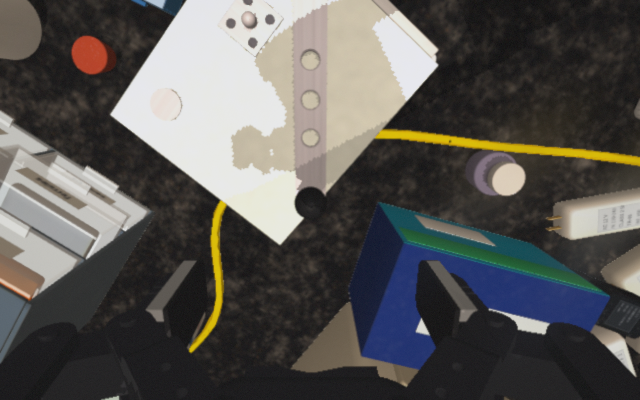

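The wrist view shows the ball at (311,203), the holes at (311,60), (311,100) and (310,137), and the peg top at about (249,18). These match the predictions within 4 px.

```bash
python3 - <<'E'
from h import *
o=sensors.get_obs()
b=unproj("wrist",[(311,203)],.154,o)[0];h=unproj("wrist",[(311,60),(311,100),(310,137)],.13,o);p=unproj("wrist",[(249.5,18)],.135,o)
print("ball",b,"tool",tool(o,b),"\nholes",h.round(4).tolist(),np.linalg.norm(h-b,axis=1),"peg",p)
print("box corner",unproj("top",[(256,222)],.03),unproj("top",[(256,222)],.1),"jar",unproj("top",[(228,252)],.057))
E
```

```text
ball [ 0.47624426 -0.13654277  0.154     ] tool [ -3.72961375  -1.39799055 106.11399959] 
holes [[0.3912, -0.1888, 0.13], [0.4148, -0.1743, 0.13], [0.4383, -0.1608, 0.13]] [0.10268331 0.07599704 0.05106188] peg [[ 0.39051902 -0.23874126  0.135     ]]
box corner [[ 0.45726242 -0.03947062  0.03      ]] [[ 0.45407488 -0.04789703  0.1       ]] jar [[0.37702568 0.03038163 0.057     ]]
```

{"fn": "carry_out", "kwargs": {"deltas": "-2 -1 20 0 0 0 0; -2 -1 50 0 0 0 0; -2 -1 80 0 0 0 0; -2 -1 105 0 0 0 0; -2 -1 120 0 0 0 0.3; -2 -1 127 0 0 0 0.4; -2 -1 127 0 0 0 0.6; -2 -1 127 0 0 0 0.8; -2 -1 127 0 0 0 1; -2 -1 127 0 0 0 1; -2 -1 127 0 0 0 1; -2 -1 127 0 0 0 1"}}

```text
time_s: 4.4
eef_pos: [0.475, -0.1373, 0.1336]
eef_rot: [0.0, -0.272, 0.962, -0.0]
wrist_force: [2.1, 0.1, 1.1]
opening: 0.244
grasp_force: 58.7
```

```bash
cat >> h.py <<'E'
C=np.array([.42117,-.20406,-.14822]);OFF=np.array([.0,.0,.0204])
def ballpos(th,a,l): # door angle, world bar angle, lift
    p=c2w(C,pivot(th))[0];r=.185*np.cos(l)-.027*np.sin(l)
    return p+[r*np.cos(a),r*np.sin(a),.185*np.sin(l)+.027*np.cos(l)]
def seat(peg,d=.113):
    from scipy.optimize import brentq
    th=brentq(lambda t:np.linalg.norm((c2w(C,pivot(t))[0]-peg)[:2])-d,0.05,.8)
    v=peg-c2w(C,pivot(th))[0];return th,np.arctan2(v[1],v[0])
def row(o,th,a,l):
    P=ballpos(th,a,l)-OFF;Rm=rot(o).as_matrix();yaw=np.arctan2(Rm[1,0],Rm[0,0])
    return np.r_[tool(o,P).round(1),-round((a+np.pi-yaw+np.pi)%(2*np.pi)-np.pi,3)]
E
python3 - <<'E'
from h import *
o=sensors.get_obs();print(o["eef_pos"]+OFF,ballpos(0,.552,0))
peg=np.array([.390,-.239,.135]);th,a=seat(peg);print("seat",th,a,[seat(peg,d)[0] for d in(.085,.141)])
for l in(0,.05,.1,.15,.2,.25,.3):print(row(o,0,.552,l))
print()
for s in np.linspace(0,1,13):print(row(o,th*s,.552+(a-.552)*s,.3), ballpos(th*s,.552+(a-.552)*s,.3).round(3))
E
```

```text
[ 0.47500496 -0.1372805   0.15395419] [ 0.47314427 -0.13678643  0.154     ]
seat 0.3164578985221347 -0.16523914890087515 [0.08442482732197408, 0.5611993264812685]
[ 1.3e+00  1.4e+00 -0.0e+00 -1.0e-03]
[ 2.9e+00  1.4e+00 -9.3e+00 -1.0e-03]
[ 4.90e+00  1.40e+00 -1.84e+01 -1.00e-03]
[ 7.40e+00  1.40e+00 -2.74e+01 -1.00e-03]
[ 1.04e+01  1.40e+00 -3.63e+01 -1.00e-03]
[ 1.37e+01  1.40e+00 -4.50e+01 -1.00e-03]
[ 1.75e+01  1.40e+00 -5.35e+01 -1.00e-03]

[ 1.75e+01  1.40e+00 -5.35e+01 -1.00e-03] [ 0.459 -0.145  0.207]
[ 20.2    -6.5   -53.5     0.059] [ 0.461 -0.153  0.207]
[ 23.5   -14.2   -53.5     0.119] [ 0.462 -0.162  0.207]
[ 27.3   -21.8   -53.5     0.178] [ 0.463 -0.17   0.207]
[ 31.6   -29.2   -53.5     0.238] [ 0.463 -0.179  0.207]
[ 36.4   -36.5   -53.5     0.298] [ 0.463 -0.187  0.207]
[ 41.7   -43.5   -53.5     0.358] [ 0.462 -0.196  0.207]
[ 47.6   -50.2   -53.5     0.418] [ 0.461 -0.205  0.207]
[ 53.9   -56.6   -53.5     0.477] [ 0.459 -0.214  0.207]
[ 60.7   -62.7   -53.5     0.537] [ 0.456 -0.222  0.207]
[ 67.9   -68.5   -53.5     0.597] [ 0.453 -0.231  0.207]
[ 75.6   -73.8   -53.5     0.657] [ 0.449 -0.24   0.207]
[ 83.6   -78.8   -53.5     0.716] [ 0.445 -0.248  0.207]
```

{"fn": "carry_out", "kwargs": {"deltas": "0.8 0 -5 0 0 0 1; 1.6 0 -9.3 0 0 0 1; 2.6 0 -14 0 0 0 1; 3.6 0 -18.4 0 0 0 1; 6.1 0 -27.4 0 0 0 1; 9.1 0 -36.3 0 0 0 1; 12.4 0 -45 0 0 0 1; 16.2 0 -53.5 0 0 0 1; 16.2 0 -53.5 0 0 0 1; 16.2 0 -53.5 0 0 0 1"}}

```text
time_s: 5.65
eef_pos: [0.461, -0.1457, 0.1868]
eef_rot: [0.0, -0.272, 0.962, -0.0]
wrist_force: [1.4, 0.9, -1.3]
opening: 0.249
grasp_force: 58.8
```

```bash
python3 - <<'E'
from h import *
o=sensors.get_obs();i=vision.camera("wrist");cv2.imwrite("pics/w2.png",i)
print(o["time_s"],o["eef_pos"].round(4),o["wrist_force"].round(2),o["opening"],o["grasp_force"])
E
```

```text
5.65 [ 0.461  -0.1457  0.1868] [ 1.39  0.89 -1.34] 0.248819986898257 58.754644989967346
```

View pics/w2.png

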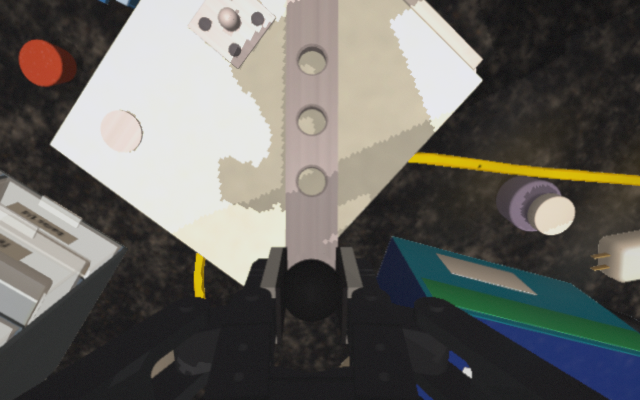

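Ball is held at (311,290), bar raised, peg top at (229,17) and the holes still clear of it. I'll swing it over and draw the door open.

{"fn": "carry_out", "kwargs": {"deltas": "2.7 -7.9 0 0 0 0.059 1; 6 -15.6 0 0 0 0.119 1; 9.8 -23.2 0 0 0 0.178 1; 14.1 -30.6 0 0 0 0.238 1; 18.9 -37.9 0 0 0 0.298 1; 24.2 -44.9 0 0 0 0.358 1; 30.1 -51.6 0 0 0 0.418 1; 36.4 -58 0 0 0 0.477 1; 43.2 -64.1 0 0 0 0.537 1; 50.4 -69.9 0 0 0 0.597 1; 58.1 -75.2 0 0 0 0.657 1; 66.1 -80.2 0 0 0 0.716 1"}}

```text
time_s: 7.2
eef_pos: [0.4469, -0.2491, 0.1867]
eef_rot: [0.0, 0.083, 0.997, -0.0]
wrist_force: [1.7, -0.9, -1.4]
opening: 0.239
grasp_force: 58.8
```

{"fn": "carry_out", "kwargs": {"deltas": "0 0 0 0 0 0 1; 0 0 0 0 0 0 1"}}

```text
time_s: 7.45
eef_pos: [0.4468, -0.2485, 0.1867]
eef_rot: [0.0, 0.082, 0.997, -0.0]
wrist_force: [1.4, -1.1, -2.4]
opening: 0.243
grasp_force: 58.8
```

```bash
python3 - <<'E'
from h import *
o=sensors.get_obs();i=vision.camera("wrist");cv2.imwrite("pics/w3.png",i)
print(o["time_s"],o["eef_pos"].round(4),o["wrist_force"].round(2),o["opening"],o["grasp_force"])
peg=np.array([.390,-.239,.135]);th,a=seat(peg);p=c2w(C,pivot(th))[0]
u=np.array([np.cos(a),np.sin(a),0]);b=ballpos(th,a,.3)
pts=[p+.113*np.cos(.3)*u+[0,0,.113*np.sin(.3)+.003],peg,p,b]
print(np.array(pts).round(4).tolist(),proj("wrist",pts,o).round(0).tolist())
E
```

```text
7.45 [ 0.4468 -0.2485  0.1867] [ 1.35 -1.11 -2.45] 0.24264244403259008 58.77776741981506
[[0.385, -0.2382, 0.1634], [0.39, -0.239, 0.135], [0.2785, -0.2204, 0.127], [0.445, -0.2482, 0.2075]] [[311.0, 113.0], [311.0, 120.0], [312.0, -121.0], [311.0, 281.0]]
```

View pics/w3.png

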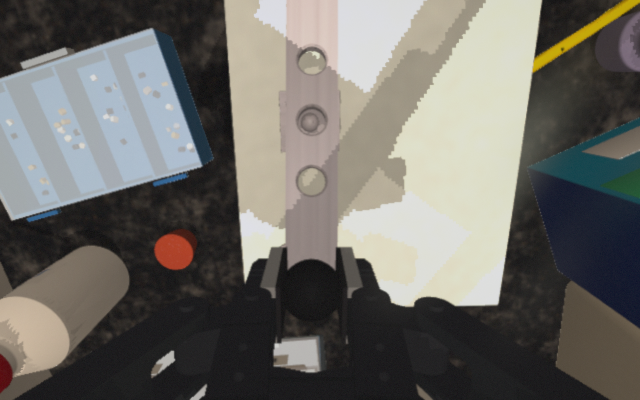

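The peg shows through the middle hole, peg about (311,122) and hole (311,121), centred sideways. I'll lower partway at constant door angle and look again.

{"fn": "carry_out", "kwargs": {"deltas": "-2 0 7 0 0 0 1; -4 0 13 0 0 0 1; -6 0 20 0 0 0 1; -8 0 26 0 0 0 1; -8 0 26 0 0 0 1; -8 0 26 0 0 0 1"}}

```text
time_s: 8.25
eef_pos: [0.4544, -0.2499, 0.1608]
eef_rot: [-0.0, 0.082, 0.997, 0.0]
wrist_force: [1.4, -0.4, 0.9]
opening: 0.245
grasp_force: 58.9
```

```bash
python3 - <<'E'
from h import *
o=sensors.get_obs();i=vision.camera("wrist")
cv2.imwrite("pics/w4.png",cv2.resize(i[30:280,230:390],None,fx=2.4,fy=2.4,interpolation=cv2.INTER_CUBIC))
print(o["time_s"],o["eef_pos"].round(4),o["wrist_force"].round(2),o["opening"])
E
```

```text
8.25 [ 0.4544 -0.2499  0.1608] [ 1.4  -0.35  0.91] 0.24512317552626992
```

View pics/w4.png

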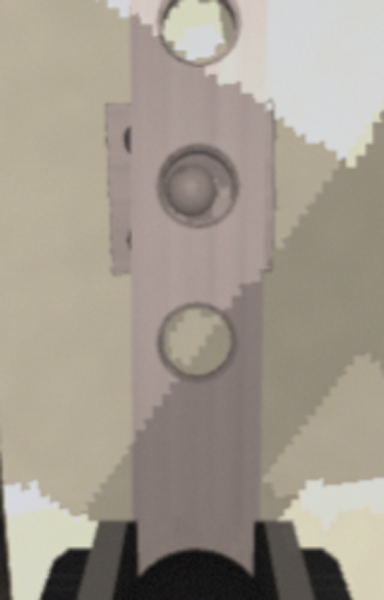

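```bash
python3 - <<'E'
from h import *
o=sensors.get_obs()
H=unproj("wrist",[(312.5,107.1)],.127+.113*np.sin(.15)+.003,o)[0];P=unproj("wrist",[(310,108)],.134,o)[0]
print(H,P,"peg-hole in tool mm",tool(o,P)-tool(o,H))
for l in(.15,.1,.05,.0):print(l,(185*np.cos(l)-27*np.sin(l)),(185*np.sin(l)+27*np.cos(l)),113*np.cos(l)-3*np.sin(l))
E
```

```text
[ 0.39020282 -0.23868224  0.14688651] [ 0.39070047 -0.23989833  0.134     ] peg-hole in tool mm [-0.69018907 -1.1174854  12.88656394]
0.15 178.88781984138063 54.34287361188899 111.28281740935198
0.1 181.3802683269704 45.33429454216991 112.13597042647643
0.05 183.41936060276046 36.21240334573958 112.70884191681915
0.0 185.0 27.0 113.0
```

Peg at crop (192,187) and hole at (198,185), so the hole needs about 1 mm to the right of the cabinet. I'll correct that and feel it down.

{"fn": "carry_out", "kwargs": {"deltas": "0.3 -0.9 1 0 0 0.005 1; 0 -1.8 3 0 0 0.01 1; -0.6 -1.8 5 0 0 0.01 1; -1.1 -1.8 7 0 0 0.01 1; -1.6 -1.8 9 0 0 0.01 1; -2.2 -1.8 11 0 0 0.01 1; -2.7 -1.8 13 0 0 0.01 1; -2.7 -1.8 13 0 0 0.01 1; -2.7 -1.8 13 0 0 0.01 1"}}

```text
time_s: 9.43
eef_pos: [0.4568, -0.2521, 0.1478]
eef_rot: [-0.0, 0.087, 0.996, 0.0]
wrist_force: [1.8, -1.1, 1.3]
opening: 0.246
grasp_force: 58.8
```

{"fn": "carry_out", "kwargs": {"deltas": "-0.3 0 1.5 0 0 0 1; -0.6 0 3 0 0 0 1; -0.9 0 4.5 0 0 0 1; -1.2 0 6 0 0 0 1; -1.4 0 7 0 0 0 1; -1.4 0 7 0 0 0 1"}}

```text
time_s: 10.18
eef_pos: [0.4582, -0.2523, 0.1407]
eef_rot: [-0.0, 0.087, 0.996, 0.0]
wrist_force: [2.7, -0.6, 0.9]
opening: 0.247
grasp_force: 58.8
```

{"fn": "carry_out", "kwargs": {"deltas": "-0.3 0 1.5 0 0 0 1; -0.5 0 3 0 0 0 1; -0.7 0 4.5 0 0 0 1; -0.9 0 5.5 0 0 0 1; -1 0 6.5 0 0 0 1; -1 0 7 0 0 0 1; -1 0 7 0 0 0 1"}}

```text
time_s: 11.05
eef_pos: [0.4593, -0.2526, 0.1339]
eef_rot: [0.0, 0.087, 0.996, -0.0]
wrist_force: [2.1, -0.6, 1.8]
opening: 0.245
grasp_force: 59.0
```

```bash
python3 - <<'E'
from h import *
o=sensors.get_obs();i=vision.camera("wrist")
cv2.imwrite("pics/w5.png",cv2.resize(i[0:280,200:420],None,fx=2.1,fy=2.1,interpolation=cv2.INTER_CUBIC))
print(o["time_s"],o["eef_pos"].round(4),o["wrist_force"].round(2),o["opening"])
E
```

```text
11.05 [ 0.4593 -0.2526  0.1339] [ 2.13 -0.63  1.85] 0.24468212355440563
```

View pics/w5.png

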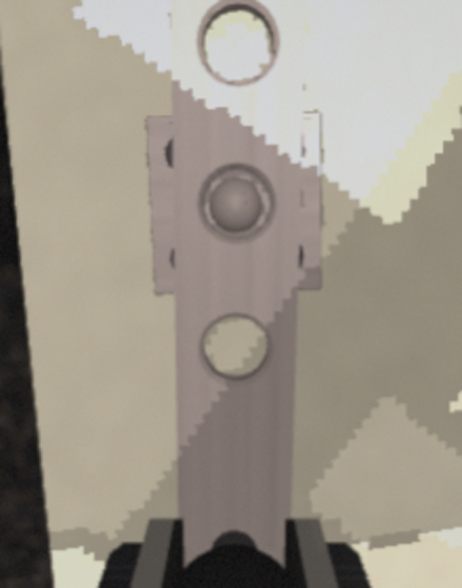

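Peg at crop (236,203), standing concentric in the middle hole with the bar down. I'll release and withdraw straight up.

{"fn": "carry_out", "kwargs": {"deltas": "0 0 0 0 0 0 0.6; 0 0 0 0 0 0 0.4; 0 0 0 0 0 0 0.3; 0 0 0 0 0 0 0.3; 0 0 -10 0 0 0 0.3; 0 0 -30 0 0 0 0.3; 0 0 -60 0 0 0 0.3; 0 0 -90 0 0 0 0.3; 0 0 -120 0 0 0 0.3; 0 0 -120 0 0 0 0.3; 0 0 -120 0 0 0 0.3"}}

```text
time_s: 12.48
eef_pos: [0.4589, -0.2523, 0.2533]
eef_rot: [-0.0, 0.087, 0.996, 0.0]
wrist_force: [-0.6, 0.8, -0.8]
opening: 0.701
grasp_force: 0.0
```

```bash
python3 - <<'E'
from h import *
o=sensors.get_obs();i=vision.camera("wrist");s=vision.camera("scene")[110:260,250:410]
c=np.zeros((400,800,3),'uint8');c[:,:420]=i[:,100:520];c[:356,420:]=cv2.resize(s,(380,356),interpolation=cv2.INTER_CUBIC)
cv2.imwrite("pics/w6.png",c)
print(o["time_s"],o["eef_pos"].round(4),o["wrist_force"].round(2),o["opening"])
E
```

```text
12.475 [ 0.4589 -0.2523  0.2533] [-0.6   0.78 -0.78] 0.7011689682543123
```

View pics/w6.png

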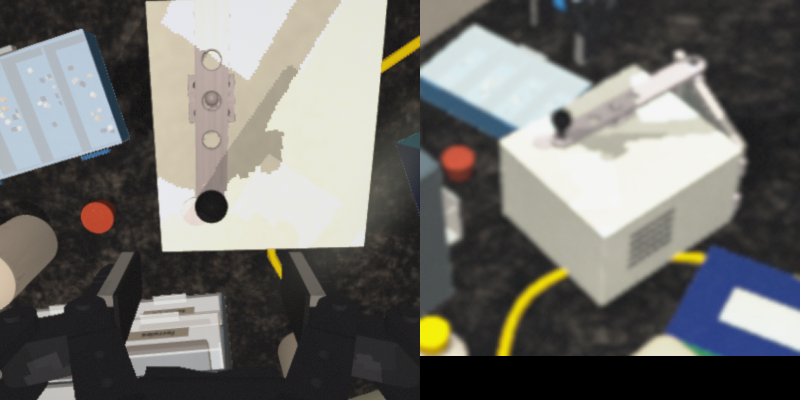

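After release the peg still shows in the middle hole at (211,100). The bar lies on the roof, the door is ajar, and the jar, bottle and stopper were not touched.

```bash
python3 -c "
from bench import ctrl;print(ctrl.hand_in())"
```

```text
the job is handed in; nothing more can be done
None
```

The job is handed in at about 12.5 s: the cabinet door is propped ajar with the stay's middle hole over the peg, the bar down and released; wrist force read under 4 N throughout, and the jar, bottle and stopper were left alone.

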